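Sort the sample containers into the steel trays

ROBOT

A 6-joint arm with a two-finger parallel gripper is mounted at the origin on the work surface. World frame = base frame: x ahead of the robot, y to its left, z up, the work surface at z = 0. Lengths are in m, angles in degrees, forces in N, time in s.
With the tool pointing down it reaches from about 0.25 to 0.725 m from the base axis. Payload 9.7 kg.
Tool frame: the origin (TCP) lies midway between the tips of the shut fingers; the grasp point (between the pads) lies bot.hold_point_z behind it (bot.hold_point_z is the distance from the TCP to the grasp point, in m); z points along the fingers, y is the line along which they close (so a half turn about z gives the same grasp; the last joint's range is limited). The gripper opens to 85 mm and grips with 20 to 120 N. Pads are 22 mm wide; open, the fingers measure 114 mm over their backs; the gripper's body (76 mm by 85 mm) begins 54 mm behind the grasp point. The pads swing forward as they close: fully open they stand 13 mm farther back than shut.
Start: joints at [-67.38, 4.979, 10.078, 95.1, 0, 90], TCP at [0.212, -0.508, 0.231] pointing down, gripper open.
Joint ranges: [-179.16, 179.16], [-48.56, 103.87], [-65.8, 70.77], [-126.05, 130.52], [-82.76, 87.17], [-180, 180]. Speed limits (degrees/s): [127.2, 127.2, 147.25, 180, 180, 180].

INTERFACE

Orientations are given as [roll, pitch, yaw] about the fixed x, y, z axes, in that order (R = Rz(yaw) Ry(pitch) Rx(roll)).
In Python, from workcell import bot, camera, camera_model, ticket gives the robot as it stands.
- The arm moves only by the tool send_rows, never from a script. Its argument "targets" is text: rows parted by semicolons, each of 5 numbers parted by spaces: the shift along the tool's x, y, z in mm, then the turn about the tool's z in degrees, then the closure in counts, from 0 (fully open) to 255 (shut). A call has 1 to 20 rows; each row is the pose to reach, as a shift and turn from the pose commanded when the call began, along the tool's axes at that moment; what a row does not reach only later rows make up. A row lasts 1/8 s, in which the tool goes at most 62.5 mm and 10.7 degrees, less where a joint would pass 70% of its speed; a pose out of reach is approached as far as the arm can. A call with a gripper value outside its range is refused whole. The fingers move at their own pace and stop on an object; "newtons" is the grip in N (left out, the last holds). Time passes only in rows, so rows that repeat a pose let the fingers close. It gives the time, the measured TCP pose, the force, the opening and the grip force at its end, in the units of the state.
- bot.get_obs(): the state, without advancing time (a new reading comes with each control period).
- camera(name): name is "scene" or "top"; returns the picture (384x512x3 uint8, blue, green, red); there is no depth.
- camera_model(name): a dict with "K" (3x3 intrinsics, pixels), "dist_coeffs" ([k1, k2, p1, p2, k3] as OpenCV has them; the pictures are not rectified), "pose" (4x4, takes a point from camera to world coordinates). Camera axes: x right, y down, z forward; pixel columns grow to the right and rows downward; lengths in m; the calibration is good to about 2 mm. A picture is of the moment at which its call begins. camera_model takes no time and is no camera call.
- ticket.job_done(): hands the job in; it is judged then, once.
The state is a dict: "time": time; "q": joint angles; "qd": joint speeds; "joint_efforts": joint torques, N m; "ee_pos": TCP position; "tcp_rot": TCP orientation; "wrist_force": force on the tool from outside, world axes, zero at the start; "torque": the same for the moment, N m; "opening": finger opening in m; "grasp_force": force on a finger pad.
Only numpy, scipy, OpenCV 4.12 (cv2) and the standard library are available. Lean on these libraries where they do the work, as an engineer would, in place of code of your own. Each camera call takes 0.05 s, during which the arm holds its last target. There are 200 camera calls.

TASK

Sort the loose sample containers into the three steel trays: the two squat vials into the square tray, one standing in each half; the two slide boxes into the long narrow tray, one in each compartment, resting on the same side as they stand on now; and the necked bottle into the round dish, standing. Everything must rest flat on its tray's floor. Keep the vials and the bottle upright all the time and leave the glass beaker standing where it is.

Things in the scene. Friction and masses are not known exactly. Their poses are not given: they have to be found in the camera images.
- vial_a: Squat screw-cap vial, clear plastic with a white ribbed cap, a plain cylinder 32 mm diameter and 50 mm tall, about 35 g, standing on the bench. Origin: centre of its underside; z is its upright axis. The two vials are alike and interchangeable.
- vial_b: Squat screw-cap vial, clear plastic with a white ribbed cap, a plain cylinder 32 mm diameter and 50 mm tall, about 35 g, standing on the bench. Origin: centre of its underside; z is its upright axis. The two vials are alike and interchangeable.
- slide_box_a: White plastic microscope-slide box standing on a long narrow side: 80 mm long (its x), 26 mm wide (its y), 36 mm tall (z), about 60 g, with a paper label on top. Origin: centre of its underside. The two slide boxes are alike and interchangeable, and either way round.
- slide_box_b: White plastic microscope-slide box standing on a long narrow side: 80 mm long (its x), 26 mm wide (its y), 36 mm tall (z), about 60 g, with a paper label on top. Origin: centre of its underside. The two slide boxes are alike and interchangeable, and either way round.
- bottle: White plastic bottle, 80 mm tall, about 80 g, standing: body a cylinder of 40 mm diameter up to 54 mm height, then a shoulder and a narrow neck with a grey cap, 21 mm diameter, from 63 to 80 mm. Origin: centre of its underside; z is its upright axis.
- square_tray: Plain steel tray, walls 3 mm thick, fixed to the bench, walls and divider 15 mm high. Origin: centre of underside. Square, 120 x 120 mm outside; one divider along its x axis (at y = 0) halves it into two bays, each 114 mm (x) by 55 mm (y) inside, centred at y = +29 mm and y = -29 mm; inner floor 3 mm above the origin.
- long_tray: Plain steel tray, walls 3 mm thick, fixed to the bench, walls and divider 15 mm high. Origin: centre of underside. Long and narrow, 56 mm (x) by 216 mm (y) outside; one divider across its middle (at y = 0) makes two compartments, each 50 mm (x) by 103 mm (y) inside, centred at y = +53 mm and y = -53 mm; floor 3 mm above the origin. A slide box fits only lengthwise (along y).
- round_dish: Plain round steel dish, fixed to the bench, 80 mm outside and 74 mm inside diameter, rim 15 mm high, inner floor 3 mm above its origin, which is the centre of its underside.
- beaker: Clear glass beaker, open at the top, 54 mm diameter and 65 mm tall, loose, beyond the containers between two of the trays. A bystander: leave it. Origin: centre of its underside. Other bystanders, all lower than 30 mm and unlisted, lie near: a grey timer, a marker pen, a rubber stopper.

How it is judged:
By the outcome, as a careful person would: the job done as asked, in the order asked, and still so for the second after the job is handed in, with the robot touching nothing.
It also fails if it takes over 128 s, if anything falls off the work surface, if the arm or the gripper's body presses on something with over 40 N, if the wrist force passes 120 N, or if a joint passes its speed limit or range.

## Working session

There is one attempt and no reset: what is moved stays moved. The work goes in short steps, Python scripts to look and compute and a tool call to move; the robot and the scene stay as the last step left them, time stands still between calls to the robot, and variables do not carry over. Pictures are saved under pics/ and viewed, at most 14 in all, crops included, and the job is handed in when it is done.

Besides the shell and the picture viewer there is one more tool, called after "Call:" as a command line: name --argument value ..., lists and objects as JSON in quotes. send_rows: Moves the arm, as the interface text tells. Its arguments: {"type":"object","properties":{"targets":{"type":"string"},"newtons":{"type":"number"}},"required":["targets"]}

```bash
mkdir -p pics; ls; python3 - <<'E'
from workcell import bot,camera,camera_model
import cv2,numpy as np
for n in("top","scene"):
    im=camera(n);cv2.imwrite(f"pics/{n}0.png",im)
    cv2.imwrite(f"pics/{n}0b.png",cv2.resize(im,(800,600),interpolation=cv2.INTER_CUBIC))
    m=camera_model(n);print(n,np.round(m["K"],1).tolist(),np.round(m["dist_coeffs"],3),np.round(m["pose"],3).tolist())
o=bot.get_obs();print(o,bot.hold_point_z)
E
```

```text
pics
top [[486.3, 0.0, 252.7], [0.0, 486.3, 190.4], [0.0, 0.0, 1.0]] [-0.122  0.     0.     0.     0.   ] [[0.015, -0.976, 0.216, 0.269], [-1.0, -0.016, -0.003, -0.004], [0.007, -0.216, -0.976, 1.405], [0.0, 0.0, 0.0, 1.0]]
scene [[397.9, 0.0, 247.5], [0.0, 397.9, 191.4], [0.0, 0.0, 1.0]] [-0.064  0.     0.     0.     0.   ] [[-0.382, 0.72, -0.58, 1.036], [0.924, 0.298, -0.239, 0.214], [0.001, -0.627, -0.779, 0.704], [0.0, 0.0, 0.0, 1.0]]
{'time': 0.1, 'q': array([-6.73810281e+01,  5.00849587e+00,  1.00392067e+01,  9.50997309e+01,
       -3.57787514e-03,  9.00007442e+01]), 'qd': array([ 0.12424568, -0.14469529,  0.13925011,  0.04243453,  0.02900049,
        0.07468742]), 'joint_efforts': array([ 7.48447255e-04, -5.21562624e+01,  4.65651977e+01,  1.59188843e-02,
       -4.76190871e-05,  1.09718928e-05]), 'ee_pos': array([ 0.21143525, -0.50751316,  0.23065062]), 'tcp_rot': array([-1.79930980e+02,  3.57876904e-03,  2.26182320e+01]), 'wrist_force': array([-0.0975314 ,  0.33279453, -0.70540624]), 'torque': array([-0.0163718 , -0.01933511,  0.04264702]), 'grasp_force': 0.0, 'opening': 0.08512203401846037} 0.0187
```

View pics/top0b.png

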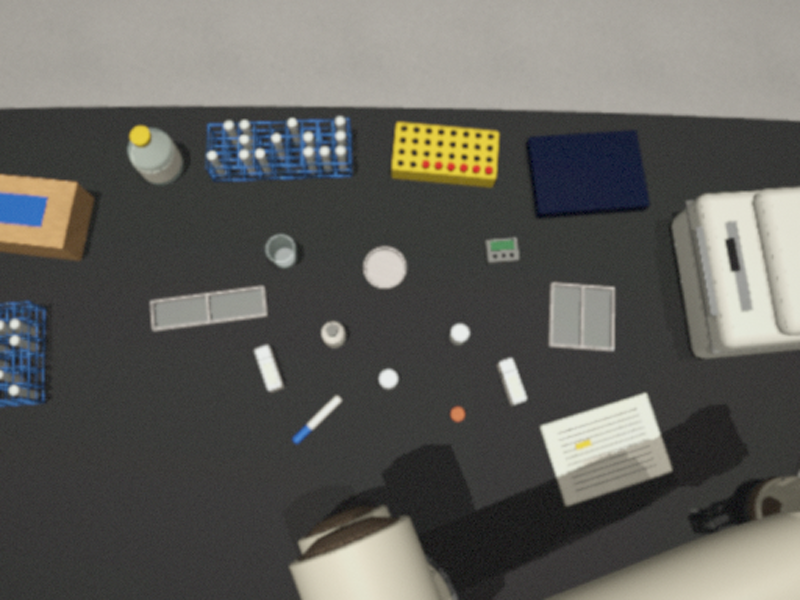

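View pics/scene0b.png

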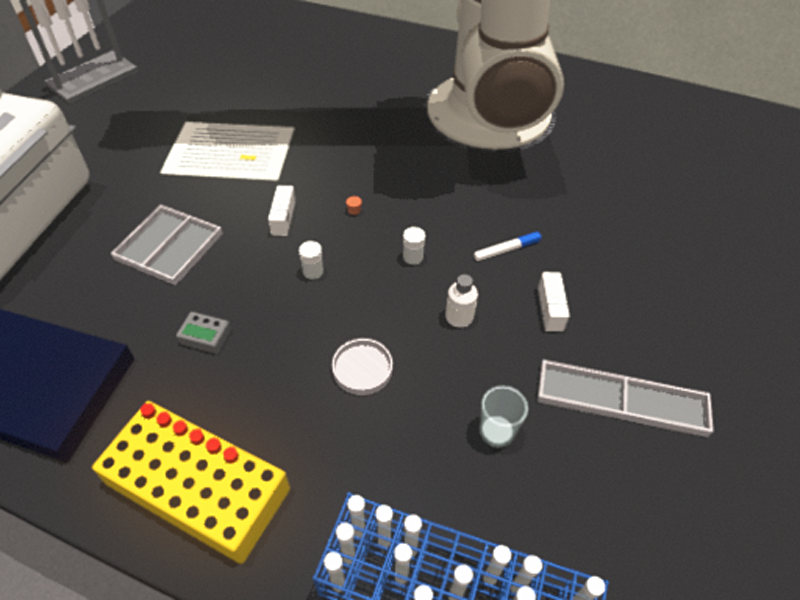

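The top view (800x600 scale) shows the vials at (388,379) and (460,333), the boxes at (268,368) and (512,381), and the bottle at (333,334). The square tray is at (582,316), the long tray at (209,308), the dish at (385,267) and the beaker at (282,251). The scene view agrees.

```bash
cat > h.py <<'E'
import cv2,numpy as np
from workcell import bot,camera,camera_model
S=1.5625
def ray(n,uv,z):
    m=camera_model(n);P=np.array(m["pose"])
    p=cv2.undistortPoints(np.array(uv,float).reshape(-1,1,2),np.array(m["K"]),np.array(m["dist_coeffs"])).reshape(-1,2)
    d=np.c_[p,np.ones(len(p))]@P[:3,:3].T
    return P[:3,3]+d*((z-P[2,3])/d[:,2])[:,None]
def blob(im,c800,lo,r=60,close=0):
    """contour (pixels) of the bright blob at / nearest c800"""
    g=im.min(axis=2); m=(g>lo).astype(np.uint8)
    if close: m=cv2.morphologyEx(m,cv2.MORPH_CLOSE,np.ones((close,close)))
    cs,_=cv2.findContours(m,cv2.RETR_EXTERNAL,cv2.CHAIN_APPROX_NONE)
    c=np.array(c800)/S
    cs=[k for k in cs if len(k)>8]
    return min(cs,key=lambda k:-cv2.pointPolygonTest(k,(float(c[0]),float(c[1])),True))
def rect(P):
    """centre, (long,short) mm, yaw of long side, from world xy points"""
    (c,(w,h),a)=cv2.minAreaRect((P[:,:2]*1000).astype(np.float32))
    if w<h: w,h,a=h,w,a+90
    return np.round(c,1),round(w,1),round(h,1),round((a+90)%180-90,1)
E
python3 - <<'E'
from h import *
T=cv2.imread("pics/top0.png");C=cv2.imread("pics/scene0.png")
print("top bench",np.median(T[200:260,100:300]),"scene",np.median(C[150:250,150:300]))
items={"vial1":((388,379),(414,245),.05),"vial2":((460,333),(311,260),.05),"boxL":((268,368),(553,302),.036),"boxR":((512,381),(282,211),.036),
"bottle":((333,334),(461,303),.07),"long":((209,308),(625,397),.015),"square":((582,316),(167,243),.015),"dish":((385,267),(362,366),.015),"beaker":((282,251),(503,416),.065)}
for k,(t,s,h) in items.items():
  for n,im,c in(("top",T,t),("scene",C,s)):
    for lo in (70,)if k in("long","square","dish","beaker") else (70,130,180):
      b=blob(im,c,lo,close=3 if h==.015 else 0); 
      M=cv2.moments(b); uv=(M["m10"]/M["m00"],M["m01"]/M["m00"])
      bb=b.reshape(-1,2)
      print(k,n,lo,"rect@h",rect(ray(n,bb,h)),"cent@h/2",np.round(ray(n,[uv],h/2)[0,:2]*1000,1),"@h",np.round(ray(n,[uv],h)[0,:2]*1000,1))
for n,im,l in(("top",T,[(120,310,230,400),(440,300,550,410),(360,350,400,400),(310,310,350,350)]),):
  big=np.hstack([cv2.resize(im[int(y0/S):int(y1/S),int(x0/S):int(x1/S)],(390,390),interpolation=cv2.INTER_NEAREST) for x0,y0,x1,y1 in l[1:3]])
  cv2.imwrite("pics/crop1.png",big)
E
```

```text
top bench 60.0 scene 64.0
vial1 top 70 rect@h (array([420.8,   2.3]), 39.2, 39.1, 0.9) cent@h/2 [423.4   1.9] @h [420.6   1.8]
vial1 top 130 rect@h (array([421.5,   1.7]), 33.6, 31.7, -44.0) cent@h/2 [423.7   2. ] @h [420.9   1.9]
vial1 top 180 rect@h (array([420.8,   2.3]), 28.0, 27.9, 0.9) cent@h/2 [423.8   2.1] @h [421.   2.]
vial1 scene 70 rect@h (array([439.6,   9.7]), 78.6, 34.6, 20.2) cent@h/2 [416.5   2. ] @h [439.4   9.8]
vial1 scene 130 rect@h (array([426.9,   5.2]), 45.1, 30.1, 21.5) cent@h/2 [403.   -2.5] @h [426.4   5.4]
vial1 scene 180 rect@h (array([419.6,   2.3]), 30.3, 29.2, -67.5) cent@h/2 [397.1  -4.9] @h [420.6   3.2]
vial2 top 70 rect@h (array([ 505. , -126.4]), 40.2, 39.9, 0.9) cent@h/2 [ 509.1 -128.1] @h [ 504.7 -125.9]
vial2 top 130 rect@h (array([ 506.4, -126.4]), 34.7, 33.1, -62.6) cent@h/2 [ 510.5 -128.5] @h [ 506.1 -126.3]
vial2 top 180 rect@h (array([ 505. , -126.4]), 28.8, 28.4, -0.0) cent@h/2 [ 510.3 -128.5] @h [ 505.9 -126.3]
vial2 scene 70 rect@h (array([ 522.6, -117.4]), 76.6, 36.1, 26.3) cent@h/2 [ 501.9 -127.8] @h [ 521.5 -115.2]
vial2 scene 130 re
[... 2246 characters left out ...]
4.5]), 220.7, 69.7, -81.6) cent@h/2 [550.4 347.2] @h [555.7 345.7]
square top 70 rect@h (array([ 546.9, -360.4]), 129.8, 129.4, 86.6) cent@h/2 [ 547.6 -361.6] @h [ 546.1 -359.6]
square scene 70 rect@h (array([ 547.6, -356.4]), 137.2, 133.9, 86.2) cent@h/2 [ 545.7 -360.5] @h [ 551.  -354.3]
dish top 70 rect@h (array([634.8,  12.1]), 85.5, 82.9, 1.0) cent@h/2 [637.1  12.4] @h [635.1  12.3]
dish scene 70 rect@h (array([638.3,  14.4]), 87.4, 80.8, 22.5) cent@h/2 [634.7  13.1] @h [639.   15.3]
beaker top 70 rect@h (array([651. , 204.3]), 66.2, 57.7, 2.6) cent@h/2 [660.7 207.6] @h [651.5 202.6]
beaker scene 70 rect@h (array([666.3, 208.4]), 80.8, 56.5, 17.3) cent@h/2 [647.9 205.3] @h [666.7 205.7]
```

View pics/crop1.png

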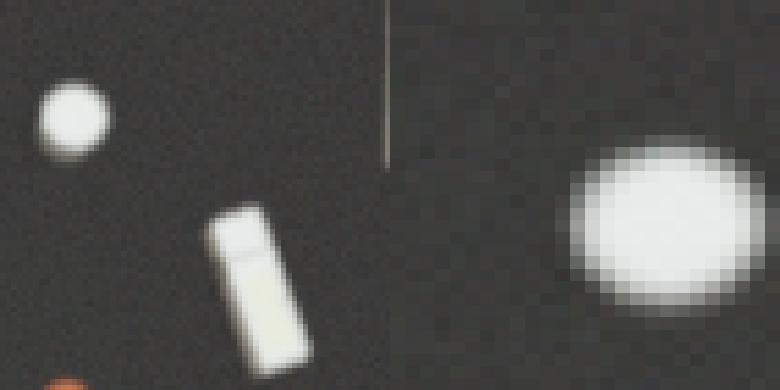

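```bash
cat > plan.py <<'E'
import sys,numpy as np
from workcell import bot
from scipy.spatial.transform import Rotation as R
# args: x,y,z(mm),yaw ... -> shift in tool axes + turn about tool z
o=bot.get_obs();r=R.from_euler("xyz",o["tcp_rot"],degrees=True);p=o["ee_pos"]*1000
print("t",round(o["time"],2),"tcp",np.round(p,1),"rpy",np.round(o["tcp_rot"],1),"q",np.round(o["q"],0),"open",round(o["opening"]*1000,1),"grip",round(o["grasp_force"],1))
for a in sys.argv[1:]:
    v=np.array([float(k) for k in a.split(",")])
    print(a,"->",np.round(r.inv().apply(v[:3]-p),1),"turn",round((o["tcp_rot"][2]-v[3]+180)%360-180,1))
E
python3 plan.py 421,2,130,86.5 421,2,8,86.5
```

```text
t 0.1 tcp [ 211.4 -507.5  230.7] rpy [-179.9    0.    22.6] q [-67.   5.  10.  95.  -0.  90.] open 85.1 grip 0.0
421,2,130,86.5 -> [ 389.4 -389.6  101.1] turn -63.9
421,2,8,86.5 -> [ 389.4 -389.5  223.1] turn -63.9
```

Call:
send_rows --targets "50 -50 0 -10 0;90 -90 10 -20 0;130 -130 20 -30 0;170 -170 30 -40 0;210 -210 40 -50 0;250 -250 60 -60 0;290 -290 70 -64 0;330 -330 80 -64 0;365 -365 90 -64 0;389 -389 100 -64 0;389 -389 100 -64 0;389 -389 100 -64 0" --newtons 30

```text
time: 1.6
ee_pos: [0.4207, 0.0008, 0.1312]
tcp_rot: [-180.0, 0.0, 86.6]
wrist_force: [-0.1, -0.4, 0.4]
opening: 0.0853
grasp_force: 0.0
```

```bash
python3 plan.py 421,2,130,86.5 421,2,8,86.5
```

```text
t 1.6 tcp [420.7   0.8 131.2] rpy [-180.     0.    86.6] q [  0. -14. -18.  85.  -0.  93.] open 85.3 grip 0.0
421,2,130,86.5 -> [1.2 0.2 1.2] turn 0.1
421,2,8,86.5 -> [  1.2   0.3 123.2] turn 0.1
```

Call:
send_rows --targets "1 0 40 0 0;1 0 80 0 0;1 0 110 0 0;1 0 123 0 0;1 0 123 0 0;1 0 123 0 100;1 0 123 0 200;1 0 123 0 255;1 0 123 0 255;1 0 123 0 255;1 0 123 0 255;1 0 123 0 255;1 0 123 0 255;1 0 123 0 255"

```text
time: 3.35
ee_pos: [0.4214, 0.002, 0.0089]
tcp_rot: [179.9, -0.0, 86.6]
wrist_force: [-1.7, 0.4, 5.8]
opening: 0.0313
grasp_force: 29.3
```

```bash
python3 plan.py 421,2,130,86.5 549,-331.5,130,86.5 549,-331.5,12,86.5
```

```text
t 3.35 tcp [421.4   2.    8.9] rpy [179.9  -0.   86.6] q [  0. -11. -30.  71.  -0.  94.] open 31.3 grip 29.3
421,2,130,86.5 -> [-1.000e-01 -3.000e-01 -1.211e+02] turn 0.1
549,-331.5,130,86.5 -> [-325.5  147.1 -121. ] turn 0.1
549,-331.5,12,86.5 -> [-325.5  147.    -3. ] turn 0.1
```

Call:
send_rows --targets "0 0 -15 0 255;0 0 -45 0 255;0 0 -80 0 255;0 0 -105 0 255;-15 7 -118 0 255;-40 18 -121 0 255;-75 34 -121 0 255;-115 52 -121 0 255;-155 70 -121 0 255;-195 88 -121 0 255;-235 106 -121 0 255;-270 122 -121 0 255;-298 135 -121 0 255;-316 143 -121 0 255;-325 147 -121 0 255;-325 147 -121 0 255;-325 147 -121 0 255"

```text
time: 5.48
ee_pos: [0.5484, -0.3307, 0.1293]
tcp_rot: [-180.0, -0.0, 86.6]
wrist_force: [0.0, 0.3, 1.0]
opening: 0.0311
grasp_force: 29.7
```

```bash
python3 plan.py 549,-331.5,130,86.5 549,-331.5,12,86.5; python3 -c "
from h import *
im=camera('scene');cv2.imwrite('pics/s1.png',cv2.resize(im[90:210,20:220],(800,480),interpolation=cv2.INTER_CUBIC))"
```

```text
t 5.47 tcp [ 548.4 -330.7  129.3] rpy [-180.    -0.    86.6] q [-31.  17.  12.  86.   0.  62.] open 31.1 grip 29.7
549,-331.5,130,86.5 -> [-0.8  0.6 -0.7] turn 0.1
549,-331.5,12,86.5 -> [ -0.8   0.7 117.3] turn 0.1
```

View pics/s1.png

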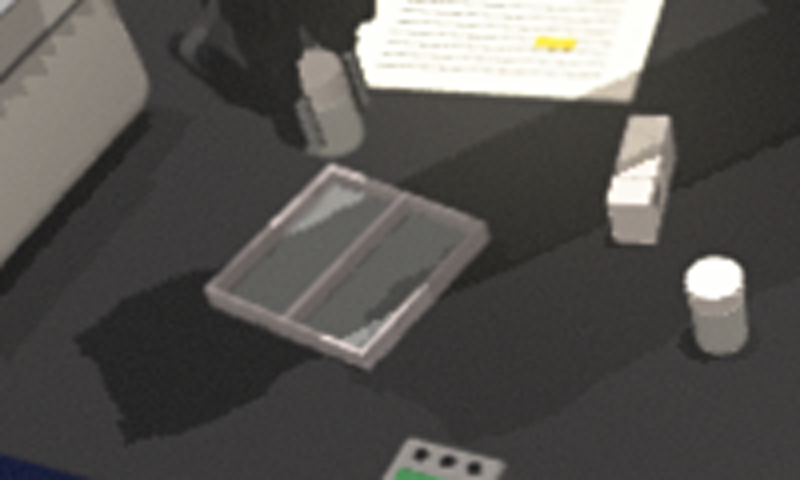

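The crop shows vial 1 held upright at about (332,105), with the square tray clear below.

Call:
send_rows --targets "-1 1 30 0 255;-1 1 65 0 255;-1 1 95 0 255;-1 1 110 0 255;-1 1 115 0 255;-1 1 117 0 255;-1 1 117 0 255;-1 1 117 0 255"

```text
time: 6.52
ee_pos: [0.5499, -0.3324, 0.0131]
tcp_rot: [179.9, 0.0, 86.6]
wrist_force: [0.0, -0.0, 0.4]
opening: 0.0312
grasp_force: 29.7
```

Call:
send_rows --targets "0 0 1.3 0 255;0 0 1.3 0 255;0 0 1.3 0 255;0 0 1.3 0 130;0 0 1.3 0 110;0 0 1.3 0 100;0 0 1.3 0 100;0 0 1.3 0 100;0 0 -30 0 100;0 0 -70 0 60;0 0 -110 0 0;0 0 -117 0 0;0 0 -117 0 0"

```text
time: 8.15
ee_pos: [0.5497, -0.3322, 0.1292]
tcp_rot: [180.0, 0.0, 86.6]
wrist_force: [0.1, 0.1, -0.3]
opening: 0.0852
grasp_force: 0.0
```

```bash
python3 plan.py 505.5,-126.2,130,86.5 505.5,-126.2,8,86.5; python3 -c "
from h import *
im=camera('scene');cv2.imwrite('pics/s2.png',cv2.resize(im[90:210,20:220],(800,480),interpolation=cv2.INTER_CUBIC))"
```

```text
t 8.15 tcp [ 549.7 -332.2  129.2] rpy [180.    0.   86.6] q [-31.  17.  13.  86.  -0.  62.] open 85.2 grip 0.0
505.5,-126.2,130,86.5 -> [203.  -56.3  -0.9] turn 0.1
505.5,-126.2,8,86.5 -> [203.1 -56.3 121.1] turn 0.1
```

View pics/s2.png

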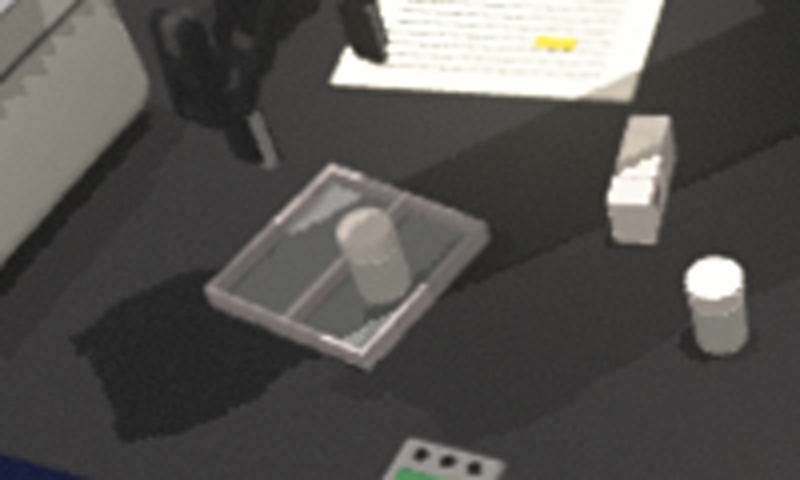

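Vial 1 stands inside the right-hand bay at about (375,255) in the crop. On to vial 2.

Call:
send_rows --targets "50 -14 0 0 0;100 -28 0 0 0;150 -42 0 0 0;190 -53 0 0 0;203 -56 0 0 0;203 -56 20 0 0;203 -56 60 0 0;203 -56 100 0 0;203 -56 118 0 0;203 -56 121 0 0;203 -56 121 0 0;203 -56 121 0 100;203 -56 121 0 200;203 -56 121 0 255;203 -56 121 0 255;203 -56 121 0 255;203 -56 121 0 255;203 -56 121 0 255;203 -56 121 0 255;203 -56 121 0 255"

```text
time: 10.7
ee_pos: [0.5058, -0.1263, 0.0087]
tcp_rot: [180.0, 0.0, 86.6]
wrist_force: [-1.8, 0.2, 5.6]
opening: 0.0314
grasp_force: 29.5
```

```bash
python3 plan.py  546,-389.5,130,86.5 546,-389.5,12,86.5
```

```text
t 10.7 tcp [ 505.8 -126.3    8.7] rpy [180.    0.   86.6] q [-14.   3. -17.  70.  -0.  79.] open 31.4 grip 29.5
546,-389.5,130,86.5 -> [-260.4   55.7 -121.2] turn 0.1
546,-389.5,12,86.5 -> [-260.4   55.7   -3.2] turn 0.1
```

Call:
send_rows --targets "0 0 -15 0 255;0 0 -45 0 255;0 0 -80 0 255;0 0 -108 0 255;-12 3 -121 0 255;-35 8 -124 0 255;-70 15 -124 0 255;-110 24 -124 0 255;-150 32 -124 0 255;-190 41 -124 0 255;-225 48 -124 0 255;-248 53 -124 0 255;-260 56 -124 0 255;-260 56 -110 0 255;-260 56 -75 0 255;-260 56 -40 0 255;-260 56 -15 0 255;-260 56 -5 0 255;-260 56 -5 0 255;-260 56 -5 0 255"

```text
time: 13.2
ee_pos: [0.5466, -0.3888, 0.0139]
tcp_rot: [180.0, 0.0, 86.6]
wrist_force: [0.7, -0.5, -0.3]
opening: 0.0311
grasp_force: 30.0
```

Target contact at z = 8.7 + 3 = 11.7, so 2.2 mm more.

Call:
send_rows --targets "0 0 2 0 255;0 0 2 0 255;0 0 2 0 255;0 0 2 0 130;0 0 2 0 110;0 0 2 0 100;0 0 2 0 100;0 0 2 0 100;0 0 -30 0 100;0 0 -70 0 60;0 0 -110 0 0;0 0 -117 0 0;0 0 -117 0 0"

```text
time: 14.82
ee_pos: [0.5463, -0.3891, 0.1302]
tcp_rot: [180.0, 0.0, 86.6]
wrist_force: [0.6, 0.3, -0.6]
opening: 0.0851
grasp_force: 0.0
```

```bash
python3 plan.py 421,-222.7,130,19 421,-222.7,13,19; python3 -c "
from h import *
im=camera('scene');cv2.imwrite('pics/s3.png',cv2.resize(im[90:210,20:220],(800,480),interpolation=cv2.INTER_CUBIC))"
```

```text
t 14.82 tcp [ 546.3 -389.1  130.2] rpy [180.    0.   86.6] q [-35.  21.  18.  87.  -0.  58.] open 85.1 grip 0.0
421,-222.7,130,19 -> [ 1.588e+02 -1.349e+02  1.000e-01] turn 67.6
421,-222.7,13,19 -> [ 158.8 -135.   117.1] turn 67.6
```

View pics/s3.png

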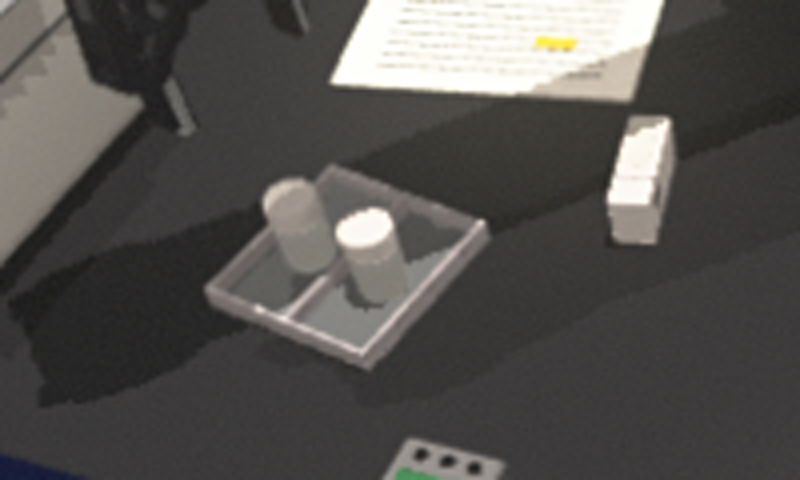

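Both vials stand, one per bay, at (300,225) and (372,255) in the crop. Next is the right slide box.

Call:
send_rows --targets "25 -20 0 10 0;50 -42 0 20 0;75 -64 0 30 0;100 -85 0 40 0;125 -106 0 50 0;145 -123 0 60 0;159 -135 0 67.6 0;159 -135 0 67.6 0;159 -135 20 67.6 0;159 -135 60 67.6 0;159 -135 95 67.6 0;159 -135 110 67.6 0;159 -135 115 67.6 0;159 -135 115 67.6 0;159 -135 115 67.6 0" --newtons 40

```text
time: 16.75
ee_pos: [0.4216, -0.2228, 0.0165]
tcp_rot: [179.9, -0.1, 19.0]
wrist_force: [0.1, 0.7, -0.6]
opening: 0.086
grasp_force: 0.0
```

Call:
send_rows --targets "0 0 0 0 100;0 0 0 0 180;0 0 0 0 220;0 0 0 0 255;0 0 0 0 255;0 0 0 0 255;0 0 0 0 255;0 0 0 0 255;0 0 0 0 255"

```text
time: 17.88
ee_pos: [0.421, -0.2225, 0.0156]
tcp_rot: [180.0, -0.0, 19.0]
wrist_force: [-0.2, 0.3, 5.6]
opening: 0.025
grasp_force: 41.2
```

```bash
python3 plan.py 544.2,397.4,130,98.5 544.2,397.4,18,98.5
```

```text
t 17.88 tcp [ 421.  -222.5   15.6] rpy [180.  -0.  19.] q [-28.  -4. -23.  71.  -0. 133.] open 25.0 grip 41.2
544.2,397.4,130,98.5 -> [ 318.5 -545.8 -114.5] turn -79.5
544.2,397.4,18,98.5 -> [ 318.5 -545.9   -2.5] turn -79.5
```

Call:
send_rows --targets "0 0 -15 0 255;0 0 -45 0 255;0 0 -85 0 255;0 0 -120 0 255;8 -14 -140 -2 255;25 -43 -145 -6 255;48 -82 -145 -12 255;71 -122 -145 -18 255;94 -161 -145 -24 255;117 -201 -145 -29 255;140 -240 -145 -35 255;163 -280 -145 -41 255;186 -319 -145 -47 255;209 -358 -145 -53 255;232 -398 -145 -58 255;255 -437 -145 -64 255;278 -477 -145 -70 255;298 -511 -145 -75 255;311 -533 -145 -78 255;318 -546 -145 -79.5 255"

```text
time: 20.38
ee_pos: [0.5433, 0.3985, 0.1601]
tcp_rot: [-180.0, 0.0, 98.6]
wrist_force: [0.4, -0.7, -0.9]
opening: 0.0253
grasp_force: 40.5
```

Call:
send_rows --targets "0 0 0 0 255;0 0 0 0 255;0 0 0 0 255"

```text
time: 20.75
ee_pos: [0.5436, 0.3965, 0.1608]
tcp_rot: [180.0, -0.0, 98.4]
wrist_force: [0.4, -0.0, -0.4]
opening: 0.0253
grasp_force: 40.5
```

```bash
python3 plan.py 544.2,397.4,18.6,98.5; python3 -c "
from h import *
im=camera('scene');cv2.imwrite('pics/s4.png',cv2.resize(im[150:300,290:490],(800,600),interpolation=cv2.INTER_CUBIC))"
```

```text
t 20.75 tcp [543.6 396.5 160.8] rpy [180.   -0.   98.4] q [ 36.  22.  22.  90.  -0. 118.] open 25.3 grip 40.5
544.2,397.4,18.6,98.5 -> [  0.8   0.6 142.2] turn -0.1
```

View pics/s4.png

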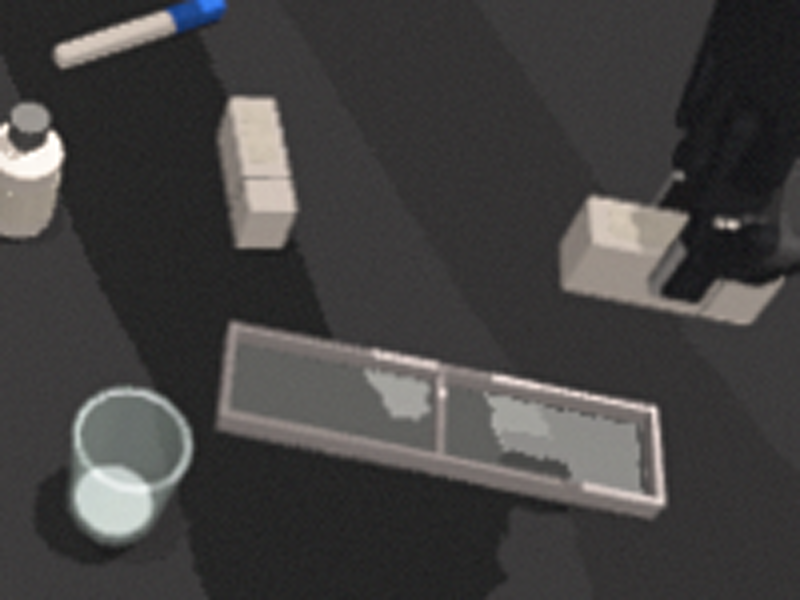

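The box is held level, its centre at about (670,260) in the crop and parallel to the tray. I'll lower it.

Call:
send_rows --targets "1 1 20 0 255;1 1 60 0 255;1 1 100 0 255;1 1 125 0 255;1 1 136 0 255;1 1 139 0 255;1 1 139 0 255;1 1 139 0 255"

```text
time: 21.8
ee_pos: [0.5449, 0.399, 0.0226]
tcp_rot: [179.9, -0.0, 98.5]
wrist_force: [-1.0, 0.9, -0.2]
opening: 0.0252
grasp_force: 40.5
```

Call:
send_rows --targets "0 0 3 0 255;0 0 3.8 0 255;0 0 3.8 0 255;0 0 3.8 0 255"

```text
time: 22.3
ee_pos: [0.5447, 0.3989, 0.0186]
tcp_rot: [179.9, -0.0, 98.5]
wrist_force: [-0.3, -1.1, 5.4]
opening: 0.0252
grasp_force: 41.2
```

Contact is felt at the expected height. Release.

Call:
send_rows --targets "0 0 0 0 170;0 0 0 0 150;0 0 0 0 130;0 0 0 0 130;0 0 0 0 130;0 0 -30 0 130;0 0 -70 0 60;0 0 -110 0 0;0 0 -120 0 0;0 0 -120 0 0;0 0 -120 0 0"

```text
time: 23.68
ee_pos: [0.5439, 0.3982, 0.1357]
tcp_rot: [-179.9, 0.1, 98.5]
wrist_force: [0.4, 0.1, 0.3]
opening: 0.0855
grasp_force: 0.0
```

```bash
python3 plan.py 438.7,221.2,138,21.5 438.7,221.2,15.5,21.5; python3 -c "
from h import *
im=camera('scene');cv2.imwrite('pics/s5.png',cv2.resize(im[150:300,290:490],(800,600),interpolation=cv2.INTER_CUBIC))
T=camera('top');b=blob(T,(268,368),180);print(rect(ray('top',b.reshape(-1,2),.036)))"
```

```text
t 23.68 tcp [543.9 398.2 135.7] rpy [-1.799e+02  1.000e-01  9.850e+01] q [ 36.  22.  19.  88.   0. 118.] open 85.5 grip 0.0
438.7,221.2,138,21.5 -> [-159.5 -130.3   -1.9] turn 77.0
438.7,221.2,15.5,21.5 -> [-159.4 -130.   120.6] turn 77.0
(array([497.3, 106.7]), 32.7, 18.1, 79.6)
```

View pics/s5.png

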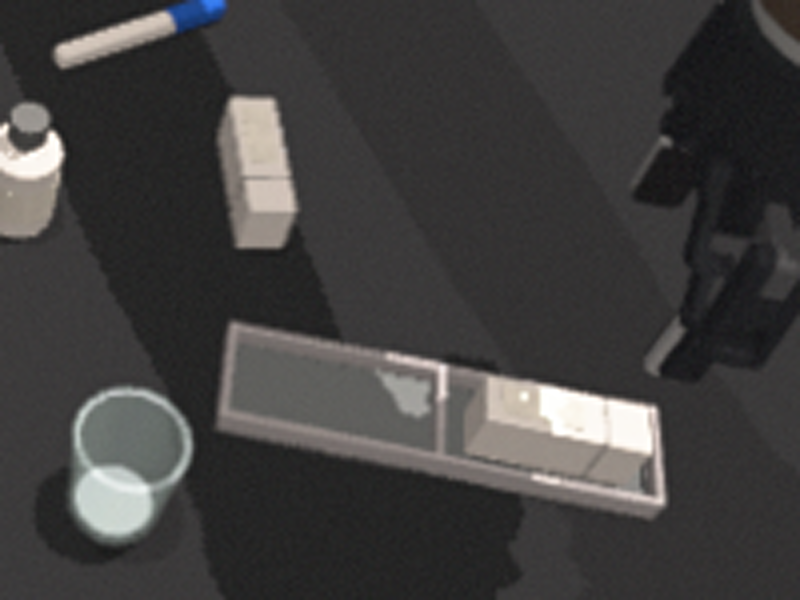

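Box A sits flat in the right compartment at about (565,425) in the crop. The beaker and left box are untouched. For the left box, yaw 21.5 would put joint 6 past its range, so I use the half turn: turn -103.

Call:
send_rows --targets "-16 -13 0 -10 0;-32 -26 0 -20 0;-48 -39 0 -30 0;-64 -52 0 -40 0;-80 -65 0 -50 0;-96 -78 0 -60 0;-112 -91 0 -70 0;-128 -104 0 -80 0;-144 -117 0 -90 0;-156 -127 0 -100 0;-159 -130 0 -103 0;-159 -130 0 -103 0;-159 -130 25 -103 0;-159 -130 65 -103 0;-159 -130 100 -103 0;-159 -130 115 -103 0;-159 -130 119 -103 0;-159 -130 119 -103 0;-159 -130 119 -103 0"

```text
time: 26.15
ee_pos: [0.4401, 0.2225, 0.0197]
tcp_rot: [180.0, 0.1, -158.5]
wrist_force: [-0.2, 0.4, -0.3]
opening: 0.0855
grasp_force: 0.0
```

```bash
python3 plan.py 438.7,221.2,15.5,201.5
```

```text
t 26.15 tcp [440.1 222.5  19.7] rpy [ 1.800e+02  1.000e-01 -1.585e+02] q [ 27.  -1. -20.  71.   0.   5.] open 85.5 grip 0.0
438.7,221.2,15.5,201.5 -> [ 1.8 -0.7  4.2] turn 0.0
```

Call:
send_rows --targets "2 -1 4 0 0;2 -1 4 0 0;2 -1 4 0 100;2 -1 4 0 180;2 -1 4 0 220;2 -1 4 0 255;2 -1 4 0 255;2 -1 4 0 255;2 -1 4 0 255;2 -1 4 0 255;2 -1 4 0 255"

```text
time: 27.52
ee_pos: [0.438, 0.2205, 0.0147]
tcp_rot: [180.0, 0.0, -158.5]
wrist_force: [0.9, 0.3, 4.4]
opening: 0.0255
grasp_force: 41.0
```

```bash
python3 plan.py 559.8,292.6,135,278.5 559.8,292.6,18.5,278.5
```

```text
t 27.52 tcp [438.  220.5  14.7] rpy [ 180.     0.  -158.5] q [ 27.  -2. -21.  71.   0.   5.] open 25.5 grip 41.0
559.8,292.6,135,278.5 -> [-139.8   22.4 -120.3] turn -77.0
559.8,292.6,18.5,278.5 -> [-139.7   22.4   -3.8] turn -77.0
```

Call:
send_rows --targets "0 0 -15 0 255;0 0 -45 0 255;0 0 -80 0 255;0 0 -105 0 255;-6 1 -118 -4 255;-20 3 -120 -11 255;-36 6 -120 -20 255;-54 9 -120 -30 255;-72 12 -120 -40 255;-90 15 -120 -50 255;-108 17 -120 -60 255;-124 20 -120 -68 255;-135 22 -120 -74 255;-140 22 -120 -77 255;-140 22 -120 -77 255;-140 22 -120 -77 255;-140 22 -100 -77 255;-140 22 -60 -77 255;-140 22 -45 -77 255;-140 22 -45 -77 255"

```text
time: 30.02
ee_pos: [0.5594, 0.2919, 0.059]
tcp_rot: [179.9, -0.0, -81.5]
wrist_force: [0.6, -0.2, -0.4]
opening: 0.0256
grasp_force: 40.4
```

```bash
python3 plan.py 559.8,292.6,17.7,278.5; python3 -c "
from h import *
im=camera('scene');cv2.imwrite('pics/s6.png',cv2.resize(im[150:300,290:490],(800,600),interpolation=cv2.INTER_CUBIC))"
```

```text
t 30.02 tcp [559.4 291.9  59. ] rpy [179.9  -0.  -81.5] q [ 28.  16.   4.  78.  -0. -71.] open 25.6 grip 40.4
559.8,292.6,17.7,278.5 -> [-0.7 -0.6 41.3] turn -0.0
```

View pics/s6.png

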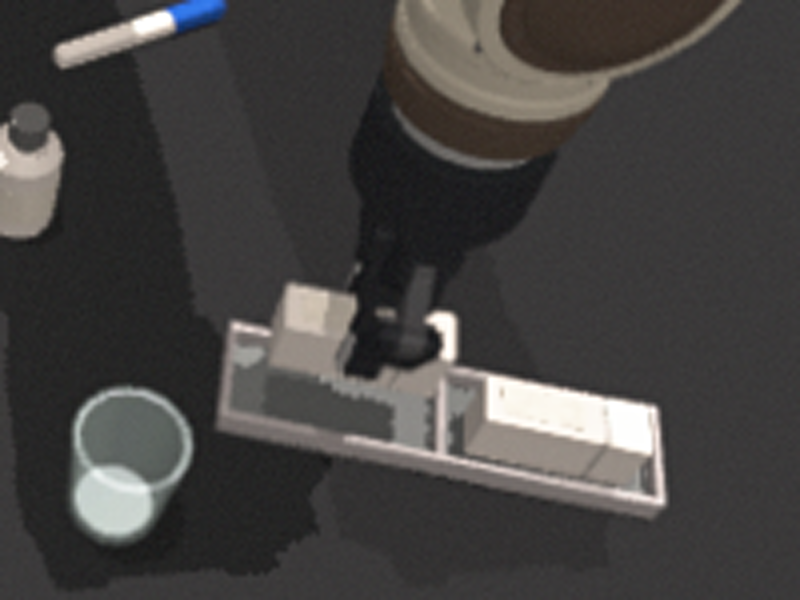

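The box hovers over the left compartment, centred at about (360,335) in the crop and aligned with it. I'll lower it.

Call:
send_rows --targets "0 0 20 0 255;0 0 35 0 255;0 0 39 0 255;0 0 40 0 255;0 0 41 0 255;0 0 41 0 255;0 0 41 0 255"

```text
time: 30.95
ee_pos: [0.5602, 0.2923, 0.0188]
tcp_rot: [-180.0, 0.0, -81.5]
wrist_force: [-0.6, -0.0, -1.3]
opening: 0.0251
grasp_force: 40.4
```

Call:
send_rows --targets "0 0 1.2 0 255;0 0 1.2 0 255;0 0 1.2 0 255;0 0 1.2 0 170;0 0 1.2 0 150;0 0 1.2 0 130;0 0 1.2 0 130;0 0 1.2 0 130;0 0 -30 0 130;0 0 -70 0 60;0 0 -110 0 0;0 0 -140 0 0;0 0 -140 0 0"

```text
time: 32.58
ee_pos: [0.5611, 0.2928, 0.1614]
tcp_rot: [-179.8, 0.1, -81.5]
wrist_force: [-0.1, 0.1, -0.8]
opening: 0.0852
grasp_force: 0.0
```

```bash
python3 plan.py 502.5,105,160,278.5 502.5,105,18,278.5;  python3 -c "
from h import *
T=camera('top');C=camera('scene')
cv2.imwrite('pics/s7.png',np.hstack([cv2.resize(C[150:300,290:490],(400,300)),cv2.resize(T[130:280,80:280],(400,300))]))
for n,im,c in(('top',T,(333,334)),('scene',C,(461,303))):
  for lo in (75,90,130):
    b=blob(im,c,lo);M=cv2.moments(b);print(n,lo,M['m00'],np.round(ray(n,[(M['m10']/M['m00'],M['m01']/M['m00'])],.035)[0,:2]*1000,1))"
```

```text
t 32.58 tcp [561.1 292.8 161.4] rpy [-1.798e+02  1.000e-01 -8.150e+01] q [ 28.  15.  14.  89.  -0. -71.] open 85.2 grip 0.0
502.5,105,160,278.5 -> [177.   85.7   0.8] turn 0.0
502.5,105,18,278.5 -> [177.3  86.4 142.8] turn 0.0
top 75 179.0 [502.3 103.7]
top 90 160.0 [502.5 103.9]
top 130 26.0 [496.3 100.7]
scene 75 437.5 [507.1 105.9]
scene 90 378.0 [511.  106.7]
scene 130 169.5 [501. 106.]
```

View pics/s7.png

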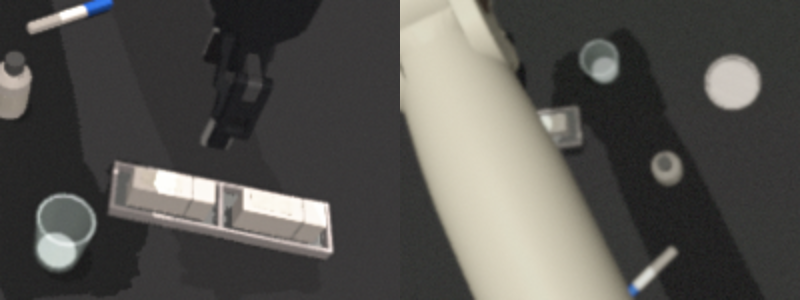

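Both boxes lie flat in their compartments, at (172,193) and (278,215) in the left panel. The bottle still stands at (667,168) in the right panel.

Call:
send_rows --targets "40 19 0 0 0;85 41 0 0 0;130 63 0 0 0;165 80 0 0 0;177 86 0 0 0;177 86 0 0 0;177 86 20 0 0;177 86 60 0 0;177 86 100 0 0;177 86 130 0 0;177 86 140 0 0;177 86 142 0 0;177 86 142 0 0;177 86 142 0 0"

```text
time: 34.42
ee_pos: [0.5019, 0.1047, 0.0176]
tcp_rot: [-179.9, 0.0, -81.5]
wrist_force: [-0.4, 0.1, -0.2]
opening: 0.0856
grasp_force: 0.0
```

```bash
python3 plan.py 502.5,104.8,18,278.5
```

```text
t 34.42 tcp [501.9 104.7  17.6] rpy [-179.9    0.   -81.5] q [ 12.   1. -18.  71.   0. -87.] open 85.6 grip 0.0
502.5,104.8,18,278.5 -> [-0.1 -0.6 -0.4] turn 0.0
```

Call:
send_rows --targets "0 0 0 0 60;0 0 0 0 100;0 0 0 0 130;0 0 0 0 160;0 0 0 0 255;0 0 0 0 255;0 0 0 0 255;0 0 0 0 255;0 0 0 0 255;0 0 0 0 255" --newtons 35

```text
time: 35.67
ee_pos: [0.5013, 0.1044, 0.0167]
tcp_rot: [-180.0, -0.0, -81.5]
wrist_force: [-1.5, -0.4, 5.0]
opening: 0.0391
grasp_force: 35.7
```

```bash
python3 plan.py 636.3,13,120,278.5 636.3,13,21,278.5
```

```text
t 35.67 tcp [501.3 104.4  16.7] rpy [-180.    -0.   -81.5] q [ 12.   1. -18.  71.  -0. -87.] open 39.1 grip 35.7
636.3,13,120,278.5 -> [ 110.4 -120.  -103.2] turn 0.0
636.3,13,21,278.5 -> [ 110.4 -120.    -4.2] turn 0.0
```

Call:
send_rows --targets "0 0 -15 0 255;0 0 -45 0 255;0 0 -75 0 255;0 0 -95 0 255;8 -9 -103 0 255;22 -24 -103 0 255;42 -46 -103 0 255;64 -70 -103 0 255;84 -91 -103 0 255;100 -109 -103 0 255;110 -120 -103 0 255;110 -120 -103 0 255;110 -120 -103 0 255;110 -120 -90 0 255;110 -120 -60 0 255;110 -120 -45 0 255;110 -120 -45 0 255;110 -120 -45 0 255"

```text
time: 37.92
ee_pos: [0.6366, 0.0136, 0.0625]
tcp_rot: [-179.9, -0.0, -81.5]
wrist_force: [-0.4, -0.7, -0.6]
opening: 0.0393
grasp_force: 35.5
```

```bash
python3 plan.py 636.3,13,20,278.5;  python3 -c "
from h import *
C=camera('scene')
cv2.imwrite('pics/s8.png',cv2.resize(C[150:300,150:350],(800,600)))"
```

```text
t 37.92 tcp [636.6  13.6  62.5] rpy [-179.9   -0.   -81.5] q [  1.  17.   5.  78.  -0. -97.] open 39.3 grip 35.5
636.3,13,20,278.5 -> [ 0.5  0.4 42.5] turn 0.0
```

View pics/s8.png

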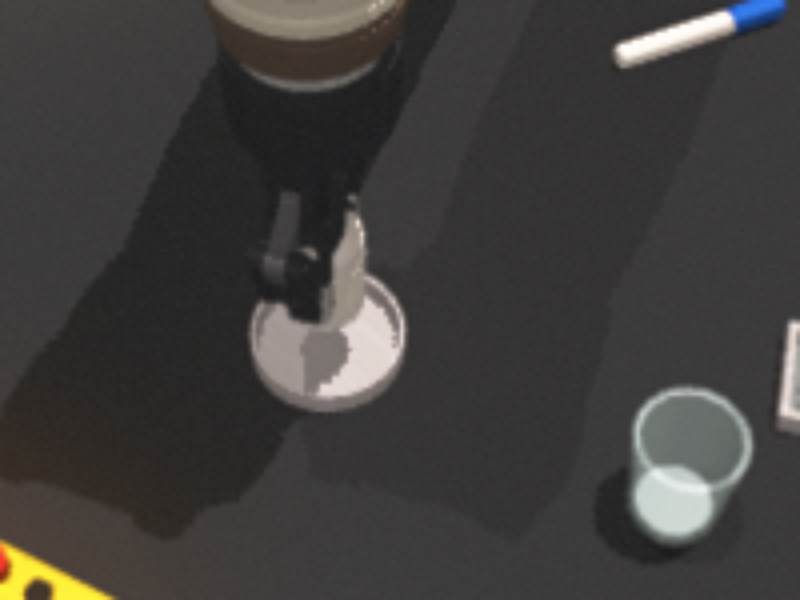

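The bottle is upright over the dish at about (335,270), with the dish centre at (328,335) in the crop. I'll lower it.

Call:
send_rows --targets "0 0 20 0 255;0 0 34 0 255;0 0 39 0 255;0 0 41 0 255;0 0 42 0 255;0 0 42 0 255;0 0 42 0 255"

```text
time: 38.85
ee_pos: [0.6364, 0.0135, 0.0199]
tcp_rot: [-180.0, -0.0, -81.5]
wrist_force: [-0.0, 0.4, 0.2]
opening: 0.0393
grasp_force: 35.6
```

Call:
send_rows --targets "0 0 0.5 0 255;0 0 0.5 0 255;0 0 0.5 0 255;0 0 0.5 0 125;0 0 0.5 0 100;0 0 0.5 0 75;0 0 0.5 0 75;0 0 0.5 0 75;0 0 -20 0 75;0 0 -55 0 75;0 0 -95 0 40;0 0 -135 0 0;0 0 -160 0 0;0 0 -160 0 0"

```text
time: 40.6
ee_pos: [0.6371, 0.0134, 0.1817]
tcp_rot: [-179.8, -0.0, -81.5]
wrist_force: [0.8, 1.0, -0.7]
opening: 0.0853
grasp_force: 0.0
```

Call:
send_rows --targets "0 -40 0 0 0;0 -80 0 0 0;0 -120 -10 0 0;0 -160 -20 0 0;0 -200 -30 0 0;0 -220 -30 0 0;0 -220 -30 0 0;0 -220 -30 0 0"

```text
time: 41.6
ee_pos: [0.8241, 0.0443, 0.1952]
tcp_rot: [-177.7, -0.2, -81.5]
wrist_force: [0.4, -0.6, 0.5]
opening: 0.0853
grasp_force: 0.0
```

```bash
python3 plan.py;  python3 -c "
from h import *
C=camera('scene');T=camera('top')
cv2.imwrite('pics/s9.png',cv2.resize(C,(800,600)));cv2.imwrite('pics/t9.png',cv2.resize(T[120:260,70:420],(800,320)))"
```

```text
t 41.6 tcp [824.1  44.3 195.2] rpy [-177.7   -0.2  -81.5] q [  3.  52.  71. 107.  -0. -95.] open 85.3 grip 0.0
```

View pics/s9.png

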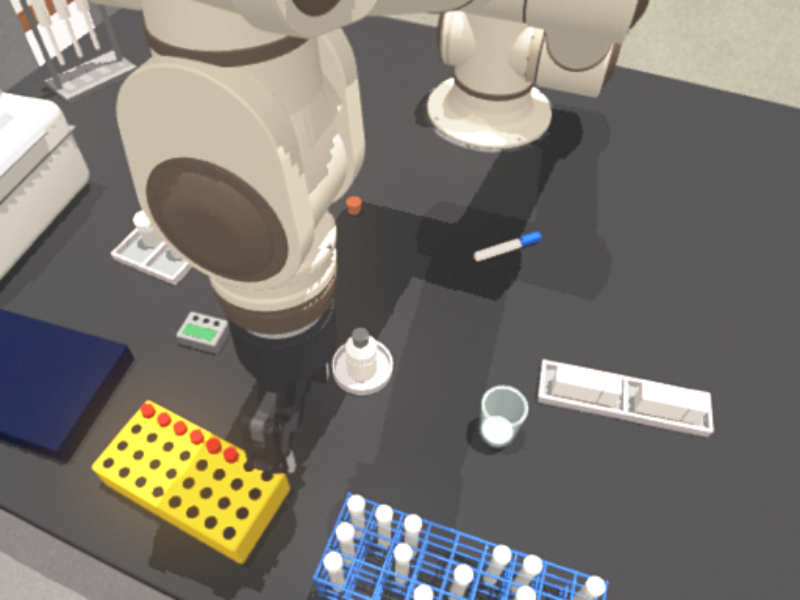

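View pics/t9.png

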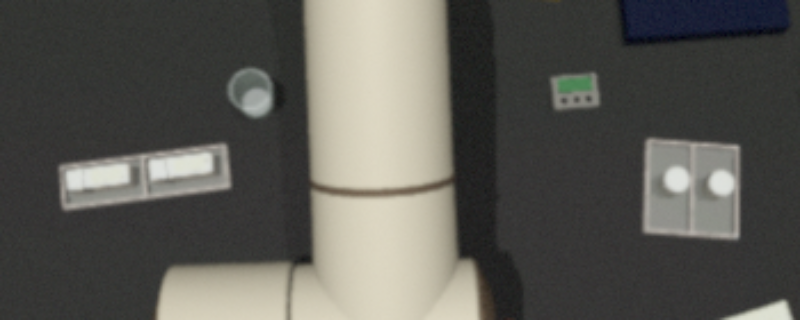

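All five items are placed. In the scene view the bottle is in the dish at (361,358) and the boxes at (587,385) and (670,402). In the top crop the vials are at (677,180) and (721,183), and the beaker is unmoved. My retreat went outward to full reach, so I'll bring the arm back off the limit.

Call:
send_rows --targets "0 30 0 0 0;0 70 0 0 0;0 110 0 0 0;0 150 0 0 0;0 190 0 0 0;0 230 0 0 0;0 280 0 0 0;0 330 0 0 0;0 380 0 0 0;0 400 0 0 0;0 400 0 0 0;0 400 0 0 0"

```text
time: 43.2
ee_pos: [0.4295, -0.0148, 0.179]
tcp_rot: [-177.8, -0.2, -81.5]
wrist_force: [-0.6, 0.2, -0.6]
opening: 0.0856
grasp_force: 0.0
```

```bash
python3 plan.py;  python3 -c "
from h import *
C=camera('scene')
v=C[90:300,50:470];cv2.imwrite('pics/s10.png',cv2.resize(v,(800,400)))"
```

```text
t 43.2 tcp [429.5 -14.8 179. ] rpy [-177.8   -0.2  -81.5] q [  -2.  -14.  -14.   88.    0. -101.] open 85.6 grip 0.0
```

View pics/s10.png

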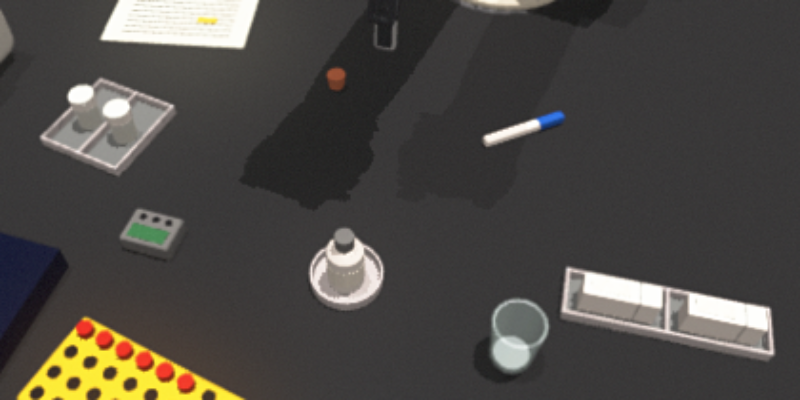

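Everything stands in place: vials at (83,105) and (119,122), bottle at (345,265), boxes at (620,300) and (722,320), beaker unmoved at (518,335).

```bash
python3 -c "
from workcell import ticket
print(ticket.job_done())"
```

```text
the job is handed in; nothing more can be done
None
```

The job is handed in at about 43 s: the last picture shows both vials, both slide boxes and the bottle in their trays and the beaker unmoved, but a wrong-way retreat after the last placing ran joint 3 to about 71°, right at its 70.77° limit, which could count against it.

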